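# Turn over the top half of a seal mould and close it on its guide pins

### The arm

A 6-joint arm with a two-finger parallel gripper is mounted at the origin on a cart in front of the work surface, level with it; the furniture and walls round the work are solid. World frame = base frame: x ahead of the robot, y to its left, z up, the work surface at z = 0. Lengths are in m, angles in degrees, forces in N, time in s.
With the tool pointing down it reaches from about 0.3 to 0.75 m from the base axis. Payload 8.5 kg.
Tool frame: the origin (TCP) lies between the finger pads; the fingertips stand 19 mm ahead of it and the grasp point (between the pads) is the TCP; z points along the fingers, y is the line along which they close (so a half turn about z gives the same grasp; the last joint's range is limited). The gripper opens to 85 mm and grips with 20 to 120 N. Pads are 22 mm wide; open, the fingers measure 114 mm over their backs; the gripper's body (76 mm by 85 mm) begins 54 mm behind the grasp point. The pads swing forward as they close: fully open they stand 13 mm farther back than shut.
Start: joints at [-77.997, 21.807, 74.336, -0, 83.858, -12.336], TCP at [0.227, -0.501, 0.25] pointing down, gripper open.
Joint ranges: [-178.18, 178.18], [-50.72, 133.34], [12.68, 142.11], [-81.47, 261.47], [9.98, 163.14], [-165.26, 165.26]. Speed limits (degrees/s): [136.94, 136.94, 180, 180, 180, 180].

### API

Orientations are given as a 3x3 rotation matrix whose columns are the frame's x, y, z axes.
In Python, from rig import env, optics gives the robot as it stands.
- The arm moves only by the tool arm_command, never from a script. Its argument "commands" is one flat list of numbers, 7 for each row, row after row: the closure, from -1 (fully open) to 1 (shut), so that 0 is half open, then the shift along the tool's x, y, z as a fraction of full scale, then the turn, a rotation vector about the tool's x, y, z as a fraction of full scale. A call has 1 to 12 rows; each row is the pose to reach, as a shift and turn from the pose commanded when the call began, along the tool's axes at that moment; what a row does not reach only later rows make up. Full scale, the value 1, is 500 mm for a shift and 120 degrees for a turn. A row lasts 1/12 s, in which the tool goes at most 41.7 mm and 7.16 degrees, less where a joint would pass 70% of its speed; a pose out of reach is approached as far as the arm can. A call with a number of a shift or a turn outside -1 to 1 is refused whole. A call with a gripper value outside its range is refused whole. The fingers move at their own pace and stop on an object; "newtons" is the grip in N (left out, the last holds). Time passes only in rows, so rows that repeat a pose let the fingers close. It gives the time, the measured TCP pose, the force, the opening and the grip force at its end, in the units of the state.
- env.observe(): the state, without advancing time (a new reading comes with each control period).
- optics.get_image(name): name is "side" or "top"; returns a dict with "image" (384x512x3 uint8, red, green, blue), "intrinsics" (3x3 intrinsics, pixels), "origin" and "orientation" of the camera in the world. Camera axes: x right, y down, z forward; pixel columns grow to the right and rows downward; lengths in m; the calibration is good to about 2 mm. A picture is of the moment at which its call begins. There is no depth.
- env.close_job(): hands the job in; it is judged then, once.
The state is a dict: "time_s": time; "q": joint angles; "qvel": joint speeds; "joint_efforts": joint torques, N m; "position": TCP position; "tool_rot": TCP orientation; "ft_force": force on the tool from outside, world axes, zero at the start; "wrist_torque": the same for the moment, N m; "grip_width": finger opening in m; "gripper_force": force on a finger pad.
Only numpy, scipy, OpenCV 4.12 (cv2) and the standard library are available. Lean on these libraries where they do the work, as an engineer would, in place of code of your own. Each camera call takes 0.05 s, during which the arm holds its last target. There are 200 camera calls.

### The job

Close the small aluminium seal mould: its loose top half lies on its back, so turn it over, lower it level onto the two guide pins of the base, big hole to big pin, and press it down until both spring catches have snapped in and the halves meet all round. Leave the grease tube, the tweezers and the finished ring where they are.

Things in the scene. Friction and masses are not known exactly. Their poses are not given: they have to be found in the camera images.
- top_center (a point): centre, half-way through, of the loose mould top: bare aluminium plate, 60 mm wide (x) by 100 long (y) by 30 thick (z), 0.4 kg. z points out of its moulding face (with the round cavity): up at the start, as it lies on its back, this point 15 mm above the desk; down in the closed mould. The two sides at x = +-30 mm are plain, for gripping. It can stand upright on either 60 x 30 mm end
- top_face (a point): centre of the mould top's moulding face, 15 mm from top_center along z; same axes. Two holes go through the plate along z on its middle line: the big one (13.5 mm) at y = +34 mm, the small one (10.5 mm) at y = -34 mm. Each end (y = +-50 mm) has a groove across it at half thickness, 9 mm wide and 3 mm deep, for the catches. A red dot marks the big-hole end
- base_seat (a point): centre of the mould base's upper face, 34 mm above the desk, z up; top_face comes to lie on it, z down. The base is fixed: a block 50 mm wide (x) and 100 long (y) on a steel foot 90 x 156 x 8 mm. Two upright steel pins on its middle line rise 36 mm above the face: the big one (12 mm) at y = -34 mm, the small one (9 mm) at y = +34 mm
- big_pin_tip (a point): middle of the tip of the big guide pin (12 mm, edge bevelled 1.5 mm), 70 mm above the desk; two red dots on the foot mark this end of the base
- small_pin_tip (a point): middle of the tip of the small guide pin (9 mm, edge bevelled 1.5 mm), 70 mm above the desk
- catch_big_ball (a point): centre of the sprung steel ball (6 mm radius) of the spring catch at the big-pin end; at rest 15 mm above base_seat and 54 mm from it along y, 2 mm in the way of the plate's end. It sits in a post 24 mm wide (x) and 12 thick, 52.5 to 64.5 mm from base_seat along y, whose top is 22 mm above base_seat
- catch_small_ball (a point): the same at the small-pin end. Lowered on the pins, the plate is stopped by both balls with its moulding face about 19 mm above base_seat (let go there, it sinks a little askew); it takes some 8 to 18 N more than its weight, pressed down level over the middle, to pass them; then they snap into its end grooves and hold it
- grease_tube: tube of vacuum grease with a black cap, 43 x 130 x 31 mm, lying on the desk; origin at the centre of its underside; to be left alone
- tweezers: fine steel tweezers, 14 x 113 x 9 mm, lying on the desk; origin at the centre of the underside; to be left alone
- finished_ring: finished centring ring with its black seal, 38 mm across, 8 mm high, lying on the desk; origin at the centre of the underside; to be left alone
Things that resemble listed ones, but are neither listed nor needed, are in the scene too. Leave any purple look-alike of the part that bears base_seat alone. What is shaped like the part that bears top_center but pink is not meant.

How it is judged (in metres and radians):
On the way:
1. the top half, turned over and level, is on both guide pins but not yet pressed home (z of top_face in the frame of base_seat between 0.003 and 0.033 m and horizontal distance between top_face and base_seat below 0.003 m and angle between top_center's own z axis and vertical above 3.04 rad and angle between the y axis of top_center and the y axis of base_seat, either way round below 0.08 rad), for 0.1 s.
At the end, for the whole second after the job is handed in: the top half lies moulding face down on the base, both pins through its holes: the faces meet within 1.8 mm, centred within 3 mm, level within about 1.8 degrees, at rest and released (z of top_face in the frame of base_seat below 0.0018 m and horizontal distance between top_face and base_seat below 0.003 m and angle between top_center's own z axis and vertical above 3.11 rad and angle between the y axis of top_center and the y axis of base_seat, either way round below 0.06 rad); the robot touches nothing.
It fails at once if the grease tube is moved by more than 30 mm (distance of grease_tube from where it was at the start of the episode above 0.03 m).
It fails at once if the tweezers are moved by more than 30 mm (distance of tweezers from where it was at the start of the episode above 0.03 m).
It fails at once if the finished ring is moved by more than 30 mm (distance of finished_ring from where it was at the start of the episode above 0.03 m).
It also fails if it takes over 72 s, if anything falls off the work surface, if the arm or the gripper's body presses on something with over 40 N, if the wrist force passes 120 N, or if a joint passes its speed limit or range.

## Working session

There is one attempt and no reset: what is moved stays moved. The work goes in short steps, Python scripts to look and compute and a tool call to move; the robot and the scene stay as the last step left them, time stands still between calls to the robot, and variables do not carry over. Pictures are saved under pics/ and viewed, at most 10 in all, crops included, and the job is handed in when it is done.

Besides the shell and the picture viewer there is one more tool, called after "Emit:" in YAML: its name, and indented under it one key for each argument. arm_command: Moves the arm, as the interface text tells. Shift numbers are shares of 500 mm and turn numbers shares of 120 degrees, none past 1 either way. Its arguments: {"type":"object","properties":{"commands":{"type":"array","items":{"type":"number"}},"newtons":{"type":"number"}},"required":["commands"]}

```bash
ls; mkdir -p pics; python3 - <<'E'
from rig import env, optics
import cv2
s=env.observe();print(s['time_s'],s['position'],s['tool_rot'],s['grip_width'])
for n in("top","side"):
    d=optics.get_image(n);cv2.imwrite(f'pics/{n}0.png',d['image'][:,:,::-1]);print(n,d['intrinsics'],d['origin'],d['orientation'])
E
```

```text
pics
0.0 [ 0.22660627 -0.50085611  0.24971187] [[ 9.11111811e-01  4.12159158e-01 -3.11374596e-04]
 [ 4.12159173e-01 -9.11110788e-01  1.39615071e-03]
 [ 2.91739548e-04 -1.40038530e-03 -9.99998977e-01]] 0.08581101172232057
top [[407.9231496    0.         251.93000932]
 [  0.         407.9231496  185.80391878]
 [  0.           0.           1.        ]] [ 0.22427244 -0.18995814  1.5940915 ] [[-0.02588826 -0.98086658  0.1929522 ]
 [-0.99958732  0.02780324  0.007223  ]
 [-0.01244949 -0.19268558 -0.98118157]]
side [[377.30921982   0.         260.07228497]
 [  0.         377.30921982 195.89287471]
 [  0.           0.           1.        ]] [0.50217713 0.66775811 0.81823385] [[-0.99984533  0.00125492  0.01754271]
 [-0.01228499  0.66394813 -0.74767771]
 [-0.01258573 -0.74777758 -0.66383002]]
```

View pics/top0.png

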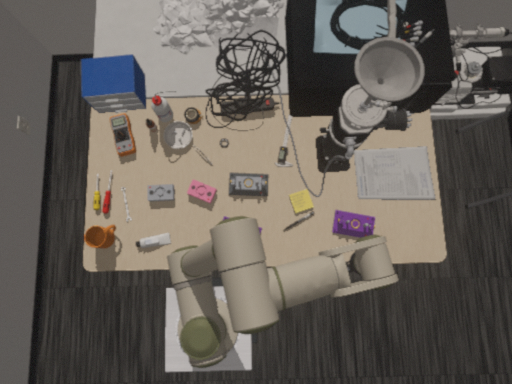

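View pics/side0.png

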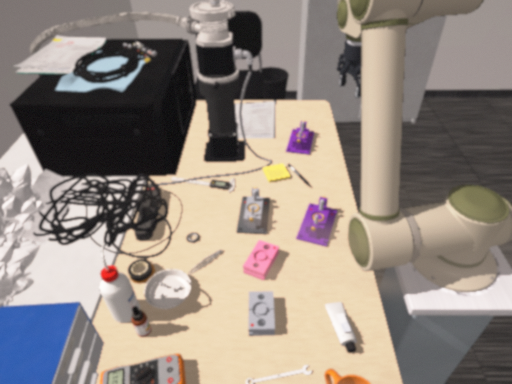

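The top view shows the grey base at about (248,185), the loose top at (161,193) and the pink decoy at (202,191). Next I'll take enlarged crops.

```bash
python3 - <<'E'
import cv2,numpy as np
t=cv2.imread('pics/top0.png');s=cv2.imread('pics/side0.png')
r=lambda i,f:cv2.resize(i,None,fx=f,fy=f,interpolation=cv2.INTER_CUBIC)
a=r(t[165:210,140:280],5.5)   # 770x247
b=r(s[180:250,225:285],5);c=r(s[280:345,235:290],5)
h=350;o=np.zeros((247+h,770,3),np.uint8);o[:a.shape[0],:a.shape[1]]=a[:247,:770]
o[250:250+b.shape[0],:300]=b[:347];o[250:250+c.shape[0],320:320+c.shape[1]]=c
cv2.imwrite('pics/crop0.png',o)
E
```

```text
Traceback (most recent call last):
ValueError: could not broadcast input array from shape (247,770,3) into shape (248,770,3)
```

```bash
python3 - <<'E'
import cv2,numpy as np
t=cv2.imread('pics/top0.png');s=cv2.imread('pics/side0.png')
r=lambda i,f:cv2.resize(i,None,fx=f,fy=f,interpolation=cv2.INTER_CUBIC)
a=r(t[168:208,140:280],5)
b=r(s[180:250,225:285],5);c=r(s[280:345,235:290],5)
o=np.zeros((600,700,3),np.uint8);o[:200]=a
o[220:570,:300]=b;o[220:545,320:595]=c
cv2.imwrite('pics/crop0.png',o)
E
```

```text
(no output)
```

View pics/crop0.png

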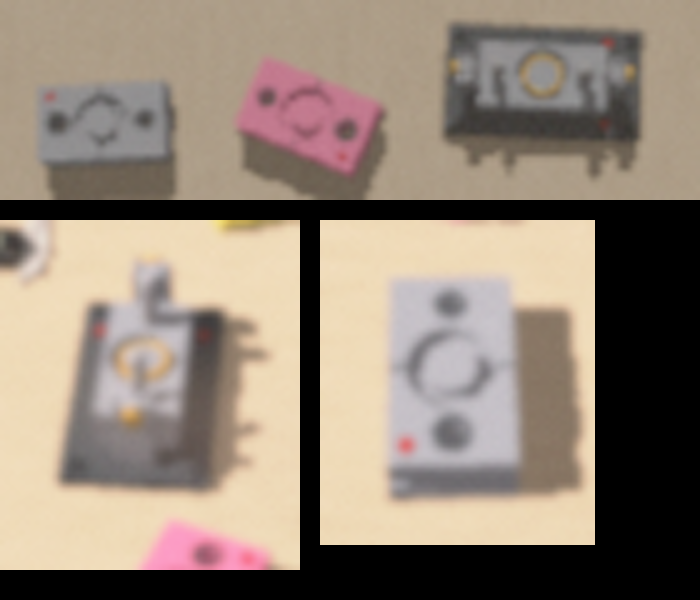

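The plate lies with its big hole and red dot toward image-left (+y). The base has its red dots toward image-right (-y), with the gold ring at about (248,183). So the plate has to turn half a turn about its x axis. Now I'll measure.

```bash
cat > h.py <<'E'
import cv2,numpy as np
from rig import env,optics
def cam(n,save=None):
    d=optics.get_image(n)
    if save: cv2.imwrite(f'pics/{save}.png',d['image'][:,:,::-1])
    return d
def ray(d,uv,z):
    K=np.array(d['intrinsics']);R=np.array(d['orientation']);o=np.array(d['origin'])
    v=R@np.linalg.solve(K,np.array([*uv,1.]));return (o+v*(z-o[2])/v[2])
def pix(d,p):
    q=np.array(d['orientation']).T@(np.array(p)-d['origin']);q=np.array(d['intrinsics'])@q;return q[:2]/q[2]
def blobs(m,off,mn=3):
    n,l,st,c=cv2.connectedComponentsWithStats(m.astype(np.uint8))
    return [(c[i]+off,st[i,4]) for i in range(1,n) if st[i,4]>=mn]
E
python3 - <<'E'
from h import *
np.set_printoptions(precision=4,suppress=True)
rois={'top':{'plate':(140,178,182,210),'base':(224,168,275,203)},'side':{'plate':(240,285,285,345),'base':(230,182,280,242)}}
for n in rois:
    d=cam(n);im=d['image'];hsv=cv2.cvtColor(im,cv2.COLOR_RGB2HSV).astype(int)
    for k,(x0,y0,x1,y1) in rois[n].items():
        H=hsv[y0:y1,x0:x1];I=im[y0:y1,x0:x1].astype(int);off=np.array([x0,y0])
        sat=H[...,1];print(n,k)
        red=(I[...,0]-I[...,1]>35)&(I[...,0]-I[...,2]>20)&((H[...,0]>165)|(H[...,0]<6))
        for c,a in blobs(red,off,1): print(' red',c,a,ray(d,c,.03 if k=='plate' else .008))
        if k=='base':
            gold=(H[...,0]>12)&(H[...,0]<30)&(sat>95)
            for c,a in blobs(gold,off,2): print(' gold',c,a,ray(d,c,.034),ray(d,c,.049)[:2])
        m=(sat<45)if k=='plate' else (sat<50)
        m=cv2.morphologyEx(m.astype(np.uint8),cv2.MORPH_CLOSE,np.ones((5,5)))
        cs,_=cv2.findContours(m,0,2);c=max(cs,key=cv2.contourArea)
        z=.03 if k=='plate' else .008
        pts=np.array([ray(d,p+off,z)[:2] for p in c[:,0].astype(float)],np.float32)*1000
        print(' rect',cv2.minAreaRect(pts))
        if k=='plate':
            V=H[...,2];
            mm=cv2.erode(m,np.ones((5,5)))>0
            for c,a in blobs((V<np.median(V[mm])*.7)&mm,off,3): print(' dark',c,a,ray(d,c,.03))
E
```

```text
top plate
 red [149.5 187. ] 2 [0.5385 0.2229 0.03  ]
 rect ((516.4867553710938, 179.27389526367188), (68.15721893310547, 105.76402282714844), 1.3633337020874023)
 dark [151. 192.] 9 [0.5184 0.2165 0.03  ]
 dark [168.5 191.5] 4 [0.5184 0.148  0.03  ]
top base
 red [261.5 176. ] 2 [ 0.5749 -0.2174  0.008 ]
 gold [230.  180.5] 2 [ 0.5546 -0.0933  0.034 ] [ 0.5515 -0.0942]
 gold [266.  181.5] 2 [ 0.5466 -0.2338  0.034 ] [ 0.5435 -0.2334]
 rect ((544.8375854492188, -163.22872924804688), (157.91810607910156, 92.90506744384766), 86.07073211669922)
side plate
 red [251.7143 324.5   ] 14 [0.5366 0.2205 0.03  ]
 rect ((514.96630859375, 187.66725158691406), (62.53418731689453, 115.14716339111328), 2.0751101970672607)
 dark [260.5 296.5] 12 [0.5175 0.1467 0.03  ]
 dark [253.7143 307.5714] 7 [0.5331 0.177  0.03  ]
 dark [260.4348 322.2609] 23 [0.5168 0.2149 0.03  ]
 dark [261.6508 330.9524] 63 [0.5139 0.2362 0.03  ]
side base
 red [244.5 201.5] 4 [ 0.5729 -0.218   0.008 ]
 red [260.9231 240.6154] 13 [ 0.5188 -0.0526  0.008 ]
 gold [250.875 219.125] 8 [ 0.5486 -0.1131  0.034 ] [ 0.5477 -0.0981]
 rect ((541.1486206054688, -184.12432861328125), (201.10382080078125, 87.54646301269531), 86.15681457519531)
```

```bash
cat >> h.py <<'E'
from scipy.spatial.transform import Rotation as Ro
def Rt(tilt,yaw):  # tool y along x, tool x along y; yaw of workpiece, tilt about its x axis
    return (Ro.from_euler('z',yaw,degrees=True)*Ro.from_euler('x',tilt,degrees=True)).as_matrix()@np.array([[0,1,0],[1,0,0],[0,0,-1.]])
def plan(p,R,start=None):
    s=env.observe() if start is None else start
    P,A=np.array(s['position']),np.array(s['tool_rot'])
    sh=A.T@(np.array(p)-P)/.5;rv=Ro.from_matrix(A.T@R).as_rotvec(degrees=True)/120
    print('cmd',list(np.round(np.r_[sh,rv],4)),'mm',round(np.linalg.norm(sh)*500),'deg',round(np.linalg.norm(rv)*120))
    return dict(position=np.array(p),tool_rot=R)
E
python3 -c "
from h import *
a=plan([.40,-.1,.30],Rt(0,-20));b=plan([.517,.181,.16],Rt(-45,1.3),a);plan([.517,.181,.024],Rt(-45,1.3),b)"
```

```text
cmd [np.float64(0.6464), np.float64(-0.5878), np.float64(-0.0995), np.float64(-0.0004), np.float64(-0.0003), np.float64(-0.3805)] mm 440 deg 46
cmd [np.float64(0.6081), np.float64(0.0277), np.float64(0.28), np.float64(-0.0697), np.float64(-0.3706), np.float64(-0.1682)] mm 335 deg 50
cmd [np.float64(0.1923), np.float64(0.0), np.float64(0.1923), np.float64(0.0), np.float64(0.0), np.float64(0.0)] mm 136 deg 0
```

Emit:
arm_command:
  commands: [-1,0.646,-0.588,-0.1,0,0,-0.38,-1,0.646,-0.588,-0.1,0,0,-0.38,-1,0.646,-0.588,-0.1,0,0,-0.38,-1,0.646,-0.588,-0.1,0,0,-0.38,-1,0.646,-0.588,-0.1,0,0,-0.38,-1,0.646,-0.588,-0.1,0,0,-0.38,-1,0.646,-0.588,-0.1,0,0,-0.38,-1,0.646,-0.588,-0.1,0,0,-0.38,-1,0.646,-0.588,-0.1,0,0,-0.38,-1,0.646,-0.588,-0.1,0,0,-0.38,-1,0.646,-0.588,-0.1,0,0,-0.38,-1,0.646,-0.588,-0.1,0,0,-0.38]
  newtons: 60

```text
time_s: 1.2
position: [0.4007, -0.0967, 0.301]
tool_rot: [[0.338, 0.941, 0.001], [0.941, -0.338, 0.0], [0.001, 0.001, -1.0]]
ft_force: [0.4, -0.8, 1.0]
grip_width: 0.0855
gripper_force: 0.0
```

Emit:
arm_command:
  commands: [-1,0.608,0.028,0.28,-0.07,-0.371,-0.168,-1,0.608,0.028,0.28,-0.07,-0.371,-0.168,-1,0.608,0.028,0.28,-0.07,-0.371,-0.168,-1,0.608,0.028,0.28,-0.07,-0.371,-0.168,-1,0.608,0.028,0.28,-0.07,-0.371,-0.168,-1,0.608,0.028,0.28,-0.07,-0.371,-0.168,-1,0.608,0.028,0.28,-0.07,-0.371,-0.168,-1,0.608,0.028,0.28,-0.07,-0.371,-0.168,-1,0.608,0.028,0.28,-0.07,-0.371,-0.168,-1,0.608,0.028,0.28,-0.07,-0.371,-0.168,-1,0.608,0.028,0.28,-0.07,-0.371,-0.168,-1,0.608,0.028,0.28,-0.07,-0.371,-0.168]

```text
time_s: 2.2
position: [0.5172, 0.1794, 0.161]
tool_rot: [[-0.014, 1.0, 0.015], [0.706, 0.02, -0.708], [-0.708, 0.001, -0.706]]
ft_force: [0.1, -0.1, 0.7]
grip_width: 0.0853
gripper_force: 0.0
```

```bash
python3 -c "
from h import *
s=env.observe();print(s['time_s'],s['position'],s['tool_rot'],s['q'],s['ft_force'])
a=plan([.517,.181,.16],Rt(-45,1.3));b=plan([.517,.181,.024],Rt(-45,1.3));
cam('side','s1')"
```

```text
2.2 [0.51721845 0.17940955 0.16097268] [[-1.35084718e-02  9.99798288e-01  1.48628605e-02]
 [ 7.06305356e-01  2.00624540e-02 -7.07622951e-01]
 [-7.07778401e-01  9.38813296e-04 -7.06433899e-01]] [ 23.21549443  37.12995406  75.25959619 -41.02365718  88.63617457
  31.04369964] [ 0.07925892 -0.08353585  0.69549783]
cmd [np.float64(0.0036), np.float64(-0.0004), np.float64(-0.0009), np.float64(-0.0006), np.float64(0.0005), np.float64(-0.0012)] mm 2 deg 0
cmd [np.float64(0.1961), np.float64(-0.0006), np.float64(0.1913), np.float64(-0.0006), np.float64(0.0005), np.float64(-0.0012)] mm 137 deg 0
```

View pics/s1.png

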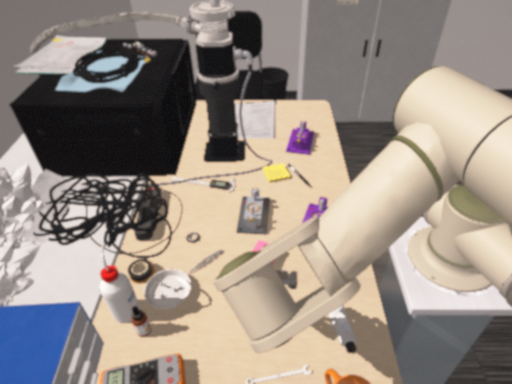

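The arm is tilted -45° above the plate and clear of everything. Next I descend and close.

Emit:
arm_command:
  commands: [-1,0.1,0,0.1,0,0,0,-1,0.15,0,0.15,0,0,0,-1,0.195,0,0.191,0,0,0,-1,0.195,0,0.191,0,0,0,-1,0.195,0,0.191,0,0,0,-1,0.195,0,0.191,0,0,0,1,0.195,0,0.191,0,0,0,1,0.195,0,0.191,0,0,0,1,0.195,0,0.191,0,0,0,1,0.195,0,0.191,0,0,0,1,0.195,0,0.191,0,0,0,1,0.195,0,0.191,0,0,0]

```text
time_s: 3.25
position: [0.518, 0.1822, 0.0264]
tool_rot: [[-0.012, 1.0, 0.018], [0.706, 0.021, -0.708], [-0.708, 0.004, -0.706]]
ft_force: [-1.3, 1.3, 8.3]
grip_width: 0.0594
gripper_force: 64.8
```

```bash
python3 -c "
from h import *
s=env.observe();print(s['time_s'],s['position'],s['q'],s['ft_force'],s['grip_width'],s['gripper_force'])
a=plan([.517,.181,.13],Rt(-45,1.3));b=plan([.517,.181,.13],Rt(45,1.3),a);plan([.517,.181,.052],Rt(45,1.3),b)"
```

```text
3.25 [0.51797388 0.18220975 0.02641938] [ 23.45621114  47.69835082  80.17886028 -42.33720024  77.02323662
  41.65834534] [-1.30093159  1.27272982  8.27102213] 0.05937556476186169 64.80710864067078
cmd [np.float64(-0.1483), np.float64(-0.0011), np.float64(-0.1447), np.float64(0.001), np.float64(0.0004), np.float64(-0.0019)] mm 104 deg 0
cmd [np.float64(0.0), np.float64(0.0), np.float64(0.0), np.float64(-0.0), np.float64(0.75), np.float64(0.0)] mm 0 deg 90
cmd [np.float64(-0.1103), np.float64(0.0), np.float64(0.1103), np.float64(0.0), np.float64(0.0), np.float64(0.0)] mm 78 deg 0
```

Emit:
arm_command:
  commands: [1,-0.148,0,-0.145,0,0,0,1,-0.148,0,-0.145,0,0,0,1,-0.148,0,-0.145,0,0,0,1,-0.148,0,-0.145,0,0.06,0,1,-0.148,0,-0.145,0,0.12,0,1,-0.148,0,-0.145,0,0.18,0,1,-0.148,0,-0.145,0,0.24,0,1,-0.148,0,-0.145,0,0.3,0,1,-0.148,0,-0.145,0,0.36,0,1,-0.148,0,-0.145,0,0.42,0,1,-0.148,0,-0.145,0,0.48,0,1,-0.148,0,-0.145,0,0.54,0]

```text
time_s: 4.25
position: [0.5175, 0.1808, 0.1293]
tool_rot: [[-0.022, 1.0, -0.002], [0.941, 0.022, 0.337], [0.337, 0.005, -0.941]]
ft_force: [-1.4, -0.0, -4.4]
grip_width: 0.0589
gripper_force: 67.0
```

```bash
python3 -c "
from h import *
s=env.observe();print(s['time_s'],s['position'],s['q'],s['ft_force'],s['grip_width'],s['gripper_force'])
a=plan([.517,.181,.13],Rt(45,1.3));plan([.517,.181,.060],Rt(45,1.3))"
```

```text
4.25 [0.51749846 0.18084398 0.12933668] [ -1.89750017  27.67594101  89.50883243  21.77690946  65.28977565
 -12.82631428] [-1.39011567 -0.03680096 -4.3546505 ] 0.05885153069580396 66.99182510375977
cmd [np.float64(0.0008), np.float64(-0.001), np.float64(-0.0011), np.float64(0.0024), np.float64(0.2108), np.float64(0.001)] mm 1 deg 25
cmd [np.float64(-0.0465), np.float64(-0.0017), np.float64(0.1307), np.float64(0.0024), np.float64(0.2108), np.float64(0.001)] mm 69 deg 25
```

Emit:
arm_command:
  commands: [1,0,0,0,0,0.06,0,1,0,0,0,0,0.12,0,1,0,0,0,0,0.18,0,1,0,0,0,0,0.21,0,1,0,0,0,0,0.21,0,1,-0.046,0,0.131,0,0.21,0,1,-0.046,0,0.131,0,0.21,0,1,-0.046,0,0.131,0,0.21,0]

```text
time_s: 4.92
position: [0.5156, 0.1813, 0.0548]
tool_rot: [[-0.013, 1.0, -0.02], [0.714, 0.023, 0.7], [0.7, -0.005, -0.714]]
ft_force: [-1.3, -0.0, -4.2]
grip_width: 0.0586
gripper_force: 67.0
```

```bash
python3 - <<'E'
from h import *
s=env.observe();print(s['time_s'],s['position'],s['q'],s['ft_force'])
print(np.round(s['tool_rot'],3))
r=lambda i,f:cv2.resize(i,None,fx=f,fy=f,interpolation=cv2.INTER_CUBIC)
o=[]
for n in('top','side'):
    d=cam(n);u,v=pix(d,s['position']).astype(int);u=max(u,50);v=max(v,50);i=d['image'][v-50:v+50,u-50:u+50,::-1]
    o.append(r(i,4)[:400,:400]);print(n,u,v)
hh=min(a.shape[0] for a in o);cv2.imwrite('pics/up.png',np.hstack([a[:hh] for a in o]))
E
```

```text
4.9167 [0.51559228 0.18130658 0.05482318] [-11.47141553  38.8246487   97.04386783  48.16508607  66.31031676
 -41.80281804] [-1.29261797 -0.04804565 -4.16495536]
[[-0.013  1.    -0.02 ]
 [ 0.714  0.023  0.7  ]
 [ 0.7   -0.005 -0.714]]
top 158 191
side 261 303
```

View pics/up.png

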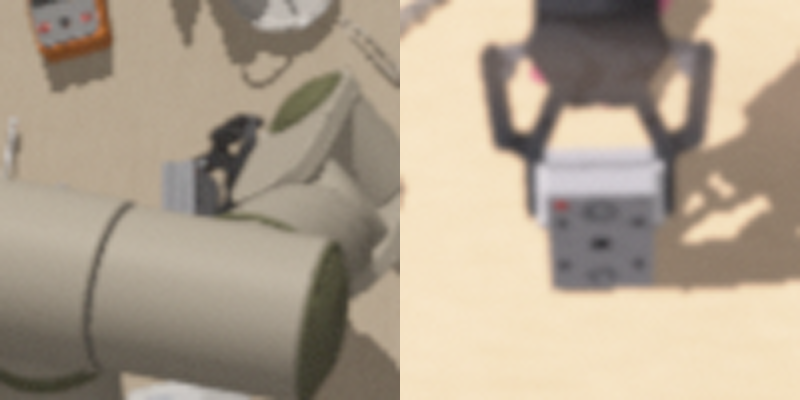

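The picture shows the plate held upright, dot end up, hanging a few mm above the desk. I'll lower it until it makes contact.

```bash
python3 -c "
from h import *
plan([.5156,.1813,.0525],Rt(45,1.3));plan([.5156,.1813,.0475],Rt(45,1.3))"
```

```text
cmd [np.float64(-0.0091), np.float64(-0.0036), np.float64(0.009), np.float64(0.0003), np.float64(0.0038), np.float64(0.0002)] mm 7 deg 0
cmd [np.float64(-0.0162), np.float64(-0.0036), np.float64(0.0161), np.float64(0.0003), np.float64(0.0038), np.float64(0.0002)] mm 12 deg 0
```

Emit:
arm_command:
  commands: [1,-0.006,0,0.006,0,0.004,0,1,-0.009,0,0.009,0,0.004,0,1,-0.009,0,0.009,0,0.004,0,1,-0.011,0,0.011,0,0.004,0,1,-0.011,0,0.011,0,0.004,0]

```text
time_s: 5.43
position: [0.5177, 0.181, 0.0521]
tool_rot: [[-0.017, 1.0, -0.014], [0.705, 0.022, 0.709], [0.709, 0.002, -0.705]]
ft_force: [-1.5, -3.8, 9.2]
grip_width: 0.0587
gripper_force: 68.5
```

Emit:
arm_command:
  commands: [-1,-0.011,0,0.011,0,0.004,0,-1,-0.011,0,0.011,0,0.004,0,-1,-0.011,0,0.011,0,0.004,0,-1,-0.011,0,0.011,0,0.004,0,-1,-0.011,0,-0.04,0,0.004,0,-1,-0.011,0,-0.1,0,0.004,0,-1,-0.011,0,-0.17,0,0.004,0,-1,-0.011,0,-0.24,0,0.004,0,-1,-0.011,0,-0.3,0,0.004,0,-1,-0.011,0,-0.36,0,0.004,0]

```text
time_s: 6.27
position: [0.5199, 0.0485, 0.175]
tool_rot: [[-0.016, 1.0, -0.014], [0.7, 0.021, 0.713], [0.714, 0.001, -0.701]]
ft_force: [0.4, -0.3, -0.7]
grip_width: 0.0856
gripper_force: 0.0
```

```bash
python3 - <<'E'
from h import *
s=env.observe();print(s['time_s'],s['position'],s['ft_force'],s['grip_width'])
a=plan([.5175,.18,.26],Rt(0,1.3));b=plan([.5175,.29,.155],Rt(-45,1.3),a)
d=cam('side','s2')
E
```

```text
6.2667 [0.51985711 0.04851674 0.17503206] [ 0.4298893  -0.2949349  -0.70494708] 0.08562618261169941
cmd [np.float64(0.3055), np.float64(0.001), np.float64(0.0686), np.float64(0.0008), np.float64(-0.3794), np.float64(-0.0005)] mm 157 deg 46
cmd [np.float64(0.2199), np.float64(0.005), np.float64(0.21), np.float64(0.0), np.float64(-0.375), np.float64(0.0)] mm 152 deg 45
```

View pics/s2.png

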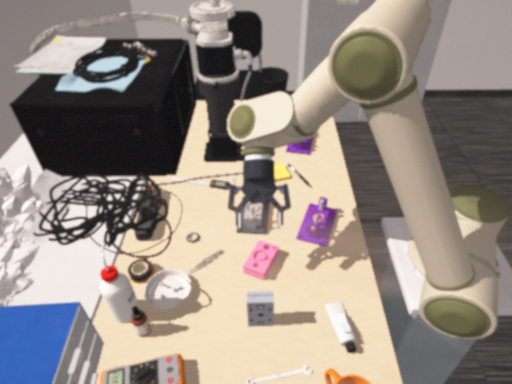

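The plate stands free at about (260,308) in the side view. I'll swing over to its other side.

Emit:
arm_command:
  commands: [-1,0.306,0,0.069,0,-0.06,0,-1,0.306,0,0.069,0,-0.12,0,-1,0.306,0,0.069,0,-0.18,0,-1,0.306,0,0.069,0,-0.24,0,-1,0.306,0,0.069,0,-0.3,0,-1,0.306,0,0.069,0,-0.36,0,-1,0.306,0,0.069,0,-0.379,0,-1,0.306,0,0.069,0,-0.379,0]

```text
time_s: 6.98
position: [0.5165, 0.1834, 0.2588]
tool_rot: [[-0.025, 1.0, 0.001], [1.0, 0.025, 0.0], [0.0, 0.001, -1.0]]
ft_force: [0.1, 0.1, 0.3]
grip_width: 0.0855
gripper_force: 0.0
```

Emit:
arm_command:
  commands: [-1,0.1,0,0,0,-0.06,0,-1,0.22,0.005,0.07,0,-0.12,0,-1,0.22,0.005,0.14,0,-0.18,0,-1,0.22,0.005,0.21,0,-0.24,0,-1,0.22,0.005,0.21,0,-0.3,0,-1,0.22,0.005,0.21,0,-0.36,0,-1,0.22,0.005,0.21,0,-0.375,0,-1,0.22,0.005,0.21,0,-0.375,0]

```text
time_s: 7.65
position: [0.5168, 0.2919, 0.1511]
tool_rot: [[-0.019, 1.0, 0.012], [0.707, 0.022, -0.707], [-0.707, -0.005, -0.707]]
ft_force: [0.2, 0.4, -0.1]
grip_width: 0.0854
gripper_force: 0.0
```

```bash
python3 - <<'E'
from h import *
s=env.observe();print(s['time_s'],s['position'],s['q'],np.round(s['tool_rot'],3).tolist())
d=optics.get_image('side');d2=dict(d)
im=cv2.imread('pics/s2.png')
g=cv2.cvtColor(im,cv2.COLOR_BGR2HSV)[280:335,238:284,1]<50
cs,_=cv2.findContours(g.astype(np.uint8),0,2);c=max(cs,key=cv2.contourArea)[:,0]+[238,280]
x,y,w,h=cv2.boundingRect(c);print(x,y,w,h)
print(ray(d,(x,y),.1),ray(d,(x+w,y),.1),ray(d,(x+w/2,y+h),0))
plan([.5175,.2015,.056],Rt(-45,1.3))
E
```

```text
7.65 [0.51676049 0.29193156 0.15112744] [ 32.06953638  43.88025596  62.45508347 -37.79902933  98.7111425
  33.36710364] [[-0.019, 1.0, 0.012], [0.707, 0.022, -0.707], [-0.707, -0.005, -0.707]]
245 289 31 37
[0.55113474 0.17359295 0.1       ] [0.48157061 0.17334092 0.1       ] [0.51712855 0.2072467  0.        ]
cmd [np.float64(0.0083), np.float64(-0.0028), np.float64(0.2635), np.float64(-0.0013), np.float64(-0.0013), np.float64(0.0003)] mm 132 deg 0
```

Emit:
arm_command:
  commands: [-1,0.008,-0.002,0.07,0,0,0,-1,0.008,-0.002,0.14,0,0,0,-1,0.008,-0.002,0.21,0,0,0,-1,0.008,-0.002,0.263,0,0,0,-1,0.008,-0.002,0.263,0,0,0,-1,0.008,-0.002,0.263,0,0,0,1,0.008,-0.002,0.263,0,0,0,1,0.008,-0.002,0.263,0,0,0,1,0.008,-0.002,0.263,0,0,0,1,0.008,-0.002,0.263,0,0,0,1,0.008,-0.002,0.263,0,0,0,1,0.008,-0.002,0.263,0,0,0]

```text
time_s: 8.7
position: [0.5188, 0.2025, 0.0593]
tool_rot: [[-0.013, 1.0, 0.018], [0.708, 0.022, -0.705], [-0.706, 0.003, -0.709]]
ft_force: [-1.0, 1.5, 6.2]
grip_width: 0.0589
gripper_force: 66.2
```

```bash
python3 - <<'E'
from h import *
s=env.observe();print(s['position'],s['ft_force'],s['grip_width'],np.round(s['tool_rot'],3).tolist())
a=plan([.5175,.195,.16],Rt(-45,1.3))
a=plan([.5175,.195,.16],Rt(0,1.3),a);plan([.5175,.195,.16],Rt(45,1.3),a)
E
```

```text
[0.51877391 0.20249977 0.05929341] [-1.01275169  1.52614615  6.16782106] 0.05890926893370823 [[-0.013, 1.0, 0.018], [0.708, 0.022, -0.705], [-0.706, 0.003, -0.709]]
cmd [np.float64(-0.1527), np.float64(-0.0022), np.float64(-0.1322), np.float64(0.001), np.float64(-0.001), np.float64(-0.0013)] mm 101 deg 0
cmd [np.float64(0.0), np.float64(0.0), np.float64(0.0), np.float64(-0.0), np.float64(0.375), np.float64(-0.0)] mm 0 deg 45
cmd [np.float64(0.0), np.float64(0.0), np.float64(0.0), np.float64(-0.0), np.float64(0.375), np.float64(0.0)] mm 0 deg 45
```

Emit:
arm_command:
  commands: [1,-0.153,0,-0.132,0,0,0,1,-0.153,0,-0.132,0,0,0,1,-0.153,0,-0.132,0,0,0,1,-0.153,0,-0.132,0,0.06,0,1,-0.153,0,-0.132,0,0.12,0,1,-0.153,0,-0.132,0,0.18,0,1,-0.153,0,-0.132,0,0.24,0,1,-0.153,0,-0.132,0,0.3,0,1,-0.153,0,-0.132,0,0.36,0,1,-0.153,0,-0.132,0,0.42,0,1,-0.153,0,-0.132,0,0.48,0,1,-0.153,0,-0.132,0,0.54,0]

```text
time_s: 9.7
position: [0.5187, 0.1944, 0.1597]
tool_rot: [[-0.022, 1.0, -0.004], [0.94, 0.022, 0.34], [0.34, 0.004, -0.94]]
ft_force: [-0.7, 0.4, -3.9]
grip_width: 0.059
gripper_force: 66.9
```

```bash
python3 - <<'E'
from h import *
s=env.observe();print(s['position'],s['ft_force'])
plan([.5175,.195,.16],Rt(45,1.3));plan([.5175,.195,.035],Rt(45,1.3))
E
```

```text
[0.51866847 0.19442686 0.15967723] [-0.74818185  0.38413916 -3.93811808]
cmd [np.float64(0.0013), np.float64(-0.0023), np.float64(-0.0002), np.float64(0.0018), np.float64(0.2094), np.float64(0.0008)] mm 1 deg 25
cmd [np.float64(-0.0836), np.float64(-0.0033), np.float64(0.2349), np.float64(0.0018), np.float64(0.2094), np.float64(0.0008)] mm 125 deg 25
```

Emit:
arm_command:
  commands: [1,0,0,0,0,0.06,0,1,0,0,0,0,0.12,0,1,0,0,0,0,0.18,0,1,0,0,0,0,0.21,0,1,-0.04,0,0.1,0,0.21,0,1,-0.08,0,0.2,0,0.21,0,1,-0.084,0,0.235,0,0.21,0,1,-0.084,0,0.235,0,0.21,0,1,-0.084,0,0.235,0,0.21,0,1,-0.084,0,0.235,0,0.21,0]

```text
time_s: 10.53
position: [0.519, 0.1939, 0.035]
tool_rot: [[-0.018, 1.0, -0.014], [0.71, 0.022, 0.703], [0.704, 0.003, -0.711]]
ft_force: [-0.1, -0.6, -3.0]
grip_width: 0.0588
gripper_force: 69.3
```

```bash
python3 - <<'E'
from h import *
s=env.observe();print(s['position'],s['ft_force'],np.round(s['tool_rot'],3).tolist())
p=s['position'].copy();p[2]=.025;plan(p,Rt(45,1.3))
E
```

```text
[0.51901805 0.19393516 0.03502426] [-0.05996362 -0.6160481  -3.04635895] [[-0.018, 1.0, -0.014], [0.71, 0.022, 0.703], [0.704, 0.003, -0.711]]
cmd [np.float64(-0.0141), np.float64(-0.0001), np.float64(0.0142), np.float64(0.001), np.float64(0.0024), np.float64(0.0008)] mm 10 deg 0
```

Emit:
arm_command:
  commands: [1,-0.005,0,0.005,0,0.003,0,1,-0.009,0,0.009,0,0.003,0,1,-0.012,0,0.012,0,0.003,0,1,-0.012,0,0.012,0,0.003,0,1,-0.012,0,0.012,0,0.003,0]

```text
time_s: 10.95
position: [0.5187, 0.1936, 0.0257]
tool_rot: [[-0.016, 1.0, -0.014], [0.706, 0.021, 0.708], [0.708, 0.002, -0.706]]
ft_force: [0.5, 0.4, -2.1]
grip_width: 0.0589
gripper_force: 69.6
```

Emit:
arm_command:
  commands: [-1,0,0,0,0,0,0,-1,0,0,0,0,0,0,-1,0,0,0,0,0,0,-1,0,0,0,0,0,0,-1,0,0,-0.04,0,0,0,-1,0,0,-0.1,0,0,0,-1,0,0,-0.18,0,0,0,-1,0,0,-0.26,0,0,0,-1,0,0,-0.34,0,0,0,-1,0,0,-0.4,0,0,0]

```text
time_s: 11.78
position: [0.5216, 0.05, 0.1687]
tool_rot: [[-0.016, 1.0, -0.013], [0.707, 0.02, 0.707], [0.707, 0.002, -0.707]]
ft_force: [1.4, -0.2, 0.4]
grip_width: 0.0857
gripper_force: 0.0
```

```bash
python3 - <<'E'
from h import *
np.set_printoptions(precision=4,suppress=True)
s=env.observe();print(s['position'],s['time_s'])
for n,(x0,y0,x1,y1) in {'side':(236,280,290,350),'top':(135,178,180,210)}.items():
    d=cam(n,'fl_'+n);im=d['image'];H=cv2.cvtColor(im,cv2.COLOR_RGB2HSV)[y0:y1,x0:x1]
    cs,_=cv2.findContours((H[...,1]<50).astype(np.uint8),0,2);c=max(cs,key=cv2.contourArea)[:,0]+[x0,y0]
    pts=np.array([ray(d,p.astype(float),.03)[:2] for p in c],np.float32)*1000;print(n,cv2.minAreaRect(pts))
d=cam('side');i=d['image'][260:360,200:333,::-1];cv2.imwrite('pics/flip.png',cv2.resize(i,None,fx=4,fy=4,interpolation=2))
b=plan([.5185,.203,.15],Rt(0,1.3));plan([.5185,.203,.026],Rt(0,1.3),b)
E
```

```text
[0.5216 0.05   0.1687] 11.7833
side ((520.467529296875, 205.9055633544922), (122.58448791503906, 69.49120330810547), 89.12307739257812)
top ((502.7059631347656, 212.65301513671875), (133.72891235351562, 102.8427505493164), 88.4179916381836)
cmd [np.float64(0.1905), np.float64(-0.0014), np.float64(0.2401), np.float64(0.0023), np.float64(-0.3752), np.float64(-0.0009)] mm 153 deg 45
cmd [np.float64(0.0), np.float64(0.0), np.float64(0.248), np.float64(0.0), np.float64(0.0), np.float64(0.0)] mm 124 deg 0
```

View pics/flip.png

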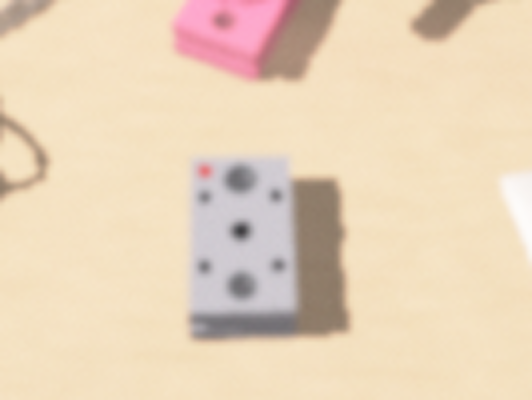

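The plate lies flat, face down, with its red dot toward -y and its centre hole at about (260,318) in the side view. Next I measure plate and base with the same cameras.

```bash
python3 - <<'E'
from h import *
np.set_printoptions(precision=4,suppress=True)
d=cam('side');dt=cam('top')
g=cv2.imread('pics/fl_side.png').astype(float).mean(2)
def wc(g,u,v,r):
    p=g[v-r:v+r+1,u-r:u+r+1];w=np.clip(np.percentile(p,75)-12-p,0,None);Y,X=np.mgrid[v-r:v+r+1,u-r:u+r+1];return np.array([(w*X).sum(),(w*Y).sum()])/w.sum()
for nm,u,v,r in(('big',260,305,4),('ctr',260,318,3),('small',260,331,4)):
    c=wc(g,u,v,r);print(nm,c,ray(d,c,.03))
# base
c=np.array([.546,-.163]);y=np.deg2rad(-3.8);ey=np.array([-np.sin(y),np.cos(y)])
pts={'bigtip':[*(c-.034*ey),.07],'smalltip':[*(c+.034*ey),.07],'seat':[*c,.034],'postS':[*(c+.0585*ey),.056],'postB':[*(c-.0585*ey),.056]}
o=[]
for f,dd,(x0,y0) in(('side0',d,(228,172)),('top0',dt,(222,158))):
    im=cv2.imread(f'pics/{f}.png')[y0:y0+72,x0:x0+50]
    im=cv2.resize(im,None,fx=8,fy=8,interpolation=cv2.INTER_CUBIC)
    for k,p in pts.items():
        q=pix(dd,p);print(f,k,q);q=(q-[x0,y0]+.5)*8;cv2.circle(im,tuple(int(a) for a in q),2,(0,255,0),-1)
    o.append(im)
cv2.imwrite('pics/base.png',np.hstack(o))
E
```

```text
big [259.3214 304.3463] [0.52   0.1683 0.03  ]
ctr [259.7598 317.2271] [0.5185 0.2022 0.03  ]
small [259.8543 331.02  ] [0.5179 0.2364 0.03  ]
side0 bigtip [252.9731 191.097 ]
side0 smalltip [250.8015 206.424 ]
side0 seat [252.2322 207.4209]
side0 postS [250.1168 215.8023]
side0 postB [253.8164 189.3532]
top0 bigtip [256.5588 180.5942]
top0 smalltip [238.7708 179.9355]
top0 seat [247.8703 182.1638]
top0 postS [232.5855 180.4515]
top0 postB [262.924  181.5761]
```

View pics/base.png

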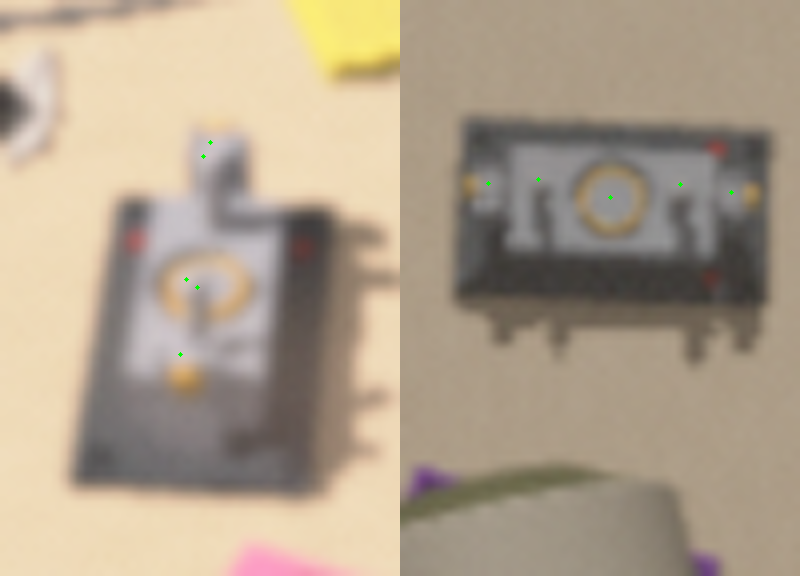

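```bash
python3 - <<'E'
from h import *
np.set_printoptions(precision=4,suppress=True)
d={'side':cam('side'),'top':cam('top')}
for n,(x0,y0,w,h),(rx,ry) in(('side',(228,172,50,72),(253,207)),('top',(222,165,55,40),(248,182.5))):
    im=cv2.imread(f'pics/{n}0.png')[y0:y0+h,x0:x0+w]
    up=cv2.resize(im,None,fx=8,fy=8,interpolation=cv2.INTER_CUBIC).astype(int)
    bk=cv2.cvtColor(up.astype(np.uint8),cv2.COLOR_BGR2HSV)
    topx=lambda p:np.array(p)/8-.5+.0625+[x0,y0]
    s=up[...,2]-up[...,0]
    Y,X=np.mgrid[:h*8,:w*8];R=np.hypot(X/8-.5+x0-rx,Y/8-.5+y0-ry)
    m=(s>35)&(R<8)
    pts=np.argwhere(m)[:,::-1].astype(np.float32);e=cv2.fitEllipse(cv2.convexHull(pts.astype(np.int32)))
    print(n,'ring',e[1],ray(d[n],topx(e[0]),.034))
    for t in(40,50,60):
        m=((bk[...,1]<t)|(bk[...,2]<75)).astype(np.uint8);m=cv2.morphologyEx(m,cv2.MORPH_OPEN,np.ones((9,9)))
        cs,_=cv2.findContours(m,0,2);c=max(cs,key=cv2.contourArea)[:,0]
        P=np.array([ray(d[n],topx(p.astype(float)),.008)[:2] for p in c],np.float32)*1000
        if n=='side': P=P[P[:,1]>-230]
        print(t,cv2.minAreaRect(P))
    rd=(up[...,2]-up[...,1]>45)&(up[...,2]-up[...,0]>30)&(bk[...,1]>0)&((bk[...,0]>165)|(bk[...,0]<5))
    for c,a in blobs(rd,np.zeros(2),40): print('red',a,ray(d[n],topx(c),.008))
E
```

```text
side ring (70.98713684082031, 96.22282409667969) [ 0.543  -0.1619  0.034 ]
40 ((543.0722045898438, -157.91526794433594), (147.30532836914062, 85.92315673828125), 86.41690826416016)
50 ((543.109130859375, -157.48944091796875), (149.37074279785156, 88.64868927001953), 86.50401306152344)
60 ((559.0311889648438, -135.66461181640625), (187.82232666015625, 131.72705078125), 89.90531921386719)
red 165 [ 0.5729 -0.2173  0.008 ]
red 2429 [ 0.5151 -0.0473  0.008 ]
top ring (67.90930938720703, 69.61190032958984) [ 0.5447 -0.1632  0.034 ]
40 ((544.3956298828125, -163.43972778320312), (154.0446319580078, 88.72661590576172), 85.98921966552734)
50 ((544.7244262695312, -163.55587768554688), (158.6929168701172, 92.27655792236328), 86.1772689819336)
60 ((542.4984130859375, -166.36175537109375), (219.7632293701172, 161.40174865722656), 88.33738708496094)
red 89 [ 0.5747 -0.2161  0.008 ]
```

Emit:
arm_command:
  commands: [-1,0.19,0,0,0,-0.06,0,-1,0.19,0,0,0,-0.12,0,-1,0.19,0,0.08,0,-0.18,0,-1,0.19,0,0.16,0,-0.24,0,-1,0.19,0,0.24,0,-0.3,0,-1,0.19,0,0.24,0,-0.36,0,-1,0.19,0,0.24,0,-0.375,0,-1,0.19,0,0.24,0,-0.375,0]

```text
time_s: 12.8
position: [0.5169, 0.2069, 0.1477]
tool_rot: [[-0.027, 1.0, -0.002], [1.0, 0.027, 0.0], [0.0, -0.002, -1.0]]
ft_force: [-0.5, -0.4, 0.1]
grip_width: 0.0852
gripper_force: 0.0
```

```bash
python3 - <<'E'
from h import *
s=env.observe();print(s['time_s'],s['position'])
plan([.5185,.2025,.026],Rt(0,1.3))
E
```

```text
12.8 [0.51686481 0.20693149 0.14765917]
cmd [np.float64(-0.009), np.float64(0.0035), np.float64(0.2433), np.float64(-0.0009), np.float64(-0.0002), np.float64(0.002)] mm 122 deg 0
```

Emit:
arm_command:
  commands: [-1,-0.009,0.003,0.08,0,0,0.002,-1,-0.009,0.003,0.16,0,0,0.002,-1,-0.009,0.003,0.22,0,0,0.002,-1,-0.009,0.003,0.243,0,0,0.002,-1,-0.009,0.003,0.243,0,0,0.002,-1,-0.009,0.003,0.243,0,0,0.002,1,-0.009,0.003,0.243,0,0,0.002,1,-0.009,0.003,0.243,0,0,0.002,1,-0.009,0.003,0.243,0,0,0.002,1,-0.009,0.003,0.243,0,0,0.002,1,-0.009,0.003,0.243,0,0,0.002,1,-0.009,0.003,0.243,0,0,0.002]

```text
time_s: 13.8
position: [0.5203, 0.1998, 0.0291]
tool_rot: [[-0.017, 1.0, 0.003], [1.0, 0.017, 0.002], [0.002, 0.003, -1.0]]
ft_force: [-1.8, -0.3, 5.5]
grip_width: 0.0587
gripper_force: 65.2
```

```bash
python3 - <<'E'
from h import *
s=env.observe();print(s['time_s'],s['position'],s['ft_force'],np.round(s['tool_rot'],4).tolist(),s['q'])
a=plan([.5185,.2025,.15],Rt(0,1.3));plan([.5435,-.1628,.15],Rt(0,-3.7),a)
E
```

```text
13.8 [0.5203313  0.19984222 0.02909572] [-1.75826247 -0.2995686   5.53910434] [[-0.0173, 0.9998, 0.0027], [0.9998, 0.0173, 0.0022], [0.0022, 0.0028, -1.0]] [ 8.79659205 37.00514198 89.48519595  0.12543674 53.33593029  7.73147759]
cmd [np.float64(0.0059), np.float64(-0.0029), np.float64(-0.2418), np.float64(0.0013), np.float64(-0.001), np.float64(-0.0026)] mm 121 deg 0
cmd [np.float64(-0.7315), np.float64(0.0334), np.float64(0.0), np.float64(0.0), np.float64(0.0), np.float64(0.0417)] mm 366 deg 5
```

Emit:
arm_command:
  commands: [1,0.006,0,-0.08,0,0,0,1,0.006,0,-0.16,0,0,0,1,-0.06,0.005,-0.242,0,0,0.005,1,-0.14,0.01,-0.242,0,0,0.01,1,-0.22,0.015,-0.242,0,0,0.02,1,-0.3,0.02,-0.242,0,0,0.03,1,-0.38,0.025,-0.242,0,0,0.035,1,-0.46,0.025,-0.242,0,0,0.039,1,-0.54,0.03,-0.242,0,0,0.039,1,-0.62,0.03,-0.242,0,0,0.039,1,-0.69,0.03,-0.242,0,0,0.039,1,-0.725,0.03,-0.242,0,0,0.039]

```text
time_s: 14.8
position: [0.5407, -0.1666, 0.1483]
tool_rot: [[0.067, 0.998, 0.002], [0.998, -0.067, 0.001], [0.001, 0.001, -1.0]]
ft_force: [-0.2, -0.4, -3.3]
grip_width: 0.0587
gripper_force: 69.0
```

```bash
python3 - <<'E'
from h import *
s=env.observe();print(s['time_s'],s['position'],s['ft_force'],np.round(s['tool_rot'],4).tolist(),s['q'])
a=plan([.5435,-.1653,.116],Rt(0,-3.7))
E
```

```text
14.8 [ 0.5407096  -0.16658416  0.14830278] [-0.16701823 -0.39799989 -3.32008118] [[0.0673, 0.9977, 0.0015], [0.9977, -0.0673, 0.0005], [0.0006, 0.0015, -1.0]] [-2.91382796e+01  2.86194573e+01  8.09934218e+01  7.12679977e-02
  7.03259381e+01 -2.53036878e+01]
cmd [np.float64(0.0029), np.float64(0.0053), np.float64(0.0646), np.float64(0.0007), np.float64(-0.0003), np.float64(-0.0013)] mm 32 deg 0
```

Emit:
arm_command:
  commands: [1,0.003,0.005,0.03,0,0,0,1,0.003,0.005,0.06,0,0,0,1,0.003,0.005,0.062,0,0,0,1,0.003,0.005,0.062,0,0,0,1,0.003,0.005,0.062,0,0,0]

```text
time_s: 15.22
position: [0.5439, -0.1611, 0.1178]
tool_rot: [[0.064, 0.998, 0.002], [0.998, -0.064, 0.001], [0.001, 0.001, -1.0]]
ft_force: [0.9, -0.3, -3.3]
grip_width: 0.0586
gripper_force: 68.8
```

```bash
python3 - <<'E'
from h import *
np.set_printoptions(precision=4,suppress=True)
s=env.observe();P=s['position'];print(s['time_s'],P,s['ft_force'],np.round(s['tool_rot'],4).tolist())
R=np.array(s['tool_rot']);C=P+R@np.array([.0025,0,.014]);ex,ey=R[:,1],-R[:,0];up=-R[:,2]
pts={'cT':C+.015*up}
for a in(-1,1):
    for b in(-1,1): pts[f'c{a}{b}']=C+.015*up+.03*a*ex+.05*b*ey
pts['hb']=C+.015*up+.034*ey;pts['hs']=C+.015*up-.034*ey
pts['end']=C-.015*up-.05*ey
o=[]
for n in('side','top'):
    d=cam(n);q0=pix(d,C).astype(int);x0,y0=q0-[32,36]
    im=cv2.resize(d['image'][y0:y0+72,x0:x0+50 if n=='top' else x0+60,::-1],None,fx=7,fy=7,interpolation=2).copy()
    for k,p in pts.items():
        q=(pix(d,p)-[x0,y0]+.5)*7;cv2.circle(im,tuple(int(a) for a in q),2,(0,255,0),-1)
    cv2.imwrite(f'pics/ab_{n}_raw.png',d['image'][:,:,::-1]);o.append(im);print(n,x0,y0)
cv2.imwrite('pics/ab.png',np.hstack(o))
E
```

```text
15.2167 [ 0.5439 -0.1611  0.1178] [ 0.895  -0.3049 -3.3352] [[0.064, 0.9979, 0.0015], [0.9979, -0.064, 0.0013], [0.0014, 0.0015, -1.0]]
side 220 154
top 214 142
```

View pics/ab.png

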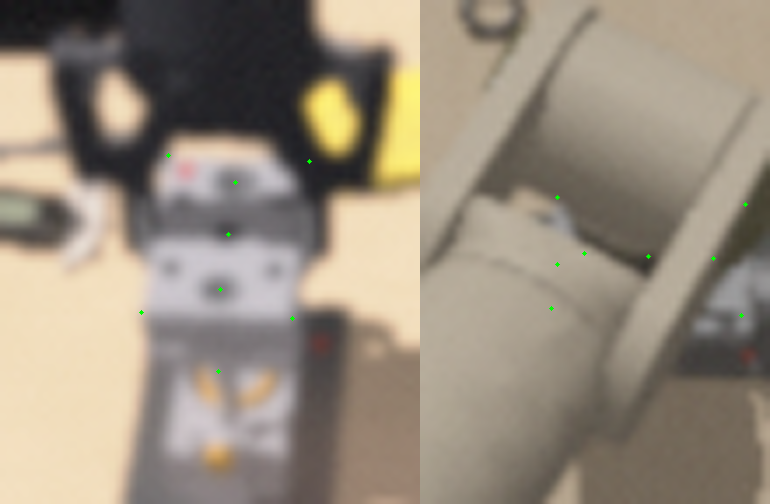

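The side view shows the plate over the base, with its big hole at about (237,182) and small hole at about (219,290) in the crop, close to prediction. I'll check the edges numerically.

```bash
python3 - <<'E'
from h import *
np.set_printoptions(precision=4,suppress=True)
d=cam('side');im=cv2.imread('pics/ab_side_raw.png').astype(float);s=env.observe();P=s['position'];print(P)
sat=im.max(2)-im.min(2)
zt=P[2]-.014+.015
def cross(r,a,b):  # subpixel crossing of sat half level
    x=np.arange(a,b);y=sat[r,a:b];t=(y.max()+y.min())/2;i=np.argmax((y[:-1]-t)*(y[1:]-t)<=0);return a+i+(y[i]-t)/(y[i]-y[i+1])
for r in(189,191,193,195,197):
    L=cross(r,234,248);Rr=cross(r,258,272);a,b=ray(d,(L,r),zt),ray(d,(Rr,r),zt);print(r,L,Rr,a[:2],b[:2],(a[0]+b[0])/2,a[0]-b[0])
g=im.mean(2)
def wc(u,v,rx,ry):
    p=g[v-ry:v+ry+1,u-rx:u+rx+1];w=np.clip(np.percentile(p,70)-10-p,0,None);Y,X=np.mgrid[v-ry:v+ry+1,u-rx:u+rx+1];return np.array([(w*X).sum(),(w*Y).sum()])/w.sum()
for u,v in((251,195),(253,180)):
    c=wc(u,v,4,2);print(c,ray(d,c,zt))
# foot edges at base before, same method (z=.008) using side0
im=cv2.imread('pics/side0.png').astype(float);v=im.max(2)
sat=v
for r in(216,220,224,228,231):
    L=cross(r,232,246);Rr=cross(r,262,277);a,b=ray(d,(L,r),.008),ray(d,(Rr,r),.008);print(r,L,Rr,a[:2],b[:2],(a[0]+b[0])/2,a[0]-b[0])
sat=im.max(2)-im.min(2)
for r in(216,220,224,228,231):
    L=cross(r,232,246);Rr=cross(r,262,277);a,b=ray(d,(L,r),.008),ray(d,(Rr,r),.008);print(r,L,Rr,a[:2],b[:2],(a[0]+b[0])/2,a[0]-b[0])
E
```

```text
[ 0.544  -0.1611  0.1179]
189 238.44444444444446 265.89130434782606 [ 0.5828 -0.1497] [ 0.5044 -0.1495] 0.5435988147035247 0.0783273548370994
191 240.05263157894737 264.1666666666667 [ 0.5777 -0.141 ] [ 0.5093 -0.1408] 0.5435136045652367 0.06839913570330736
193 240.44117647058823 262.72727272727275 [ 0.5762 -0.1323] [ 0.5133 -0.1322] 0.5447498610594745 0.06283638794510837
195 240.23529411764707 262.14285714285717 [ 0.5763 -0.1238] [ 0.5149 -0.1237] 0.545608683799251 0.06140130401603239
197 240.15 262.97058823529414 [ 0.5761 -0.1154] [ 0.5125 -0.1153] 0.5443241929983615 0.06357681021682049
[250.7556 194.9554] [ 0.5468 -0.124   0.1189]
[253.2175 180.6774] [ 0.5415 -0.1871  0.1189]
216 238.70454545454547 271.04411764705884 [ 0.5877 -0.1524] [ 0.489  -0.1524] 0.5383599988296784 0.0987543218128275
220 238.0731707317073 270.5833333333333 [ 0.5887 -0.1353] [ 0.4905 -0.1352] 0.5396209388112414 0.0981734639714103
224 237.33673469387756 270.8 [ 0.59   -0.1185] [ 0.49   -0.1185] 0.5400011962101444 0.09993978331967773
228 236.84 271.0357142857143 [ 0.5905 -0.102 ] [ 0.4895 -0.1021] 0.539990506410954 0.10101463551683465
231 236.43636363636364 268.5 [ 0.591 -0.09 ] [ 0.497 -0.09 ] 0.5439963835993776 0.09396050831584574
216 238.97727272727272 268.7 [ 0.5869 -0.1524] [ 0.4961 -0.1524] 0.5415169477188068 0.09077225244703674
220 238.3 269.0 [ 0.588  -0.1353] [ 0.4953 -0.1352] 0.5416651260953564 0.09271306624076697
224 237.58695652173913 268.5 [ 0.5892 -0.1185] [ 0.4969 -0.1185] 0.5430565450186702 0.09233218103295332
228 236.95652173913044 267.5833333333333 [ 0.5902 -0.102 ] [ 0.4997 -0.1021] 0.5449101396469471 0.09048587834649069
231 236.77272727272728 267.3181818181818 [ 0.59 -0.09] [ 0.5005 -0.09  ] 0.545232016503095 0.08951500899750886
```

```bash
python3 - <<'E'
from h import *
plan([.5427,-.1649,.105],Rt(0,-3.8))
E
```

```text
cmd [np.float64(-0.0078), np.float64(-0.0022), np.float64(0.0257), np.float64(0.0009), np.float64(-0.0005), np.float64(0.0011)] mm 13 deg 0
```

Emit:
arm_command:
  commands: [1,-0.0078,-0.002,0.01,0,0,0,1,-0.0078,-0.002,0.02,0,0,0,1,-0.0078,-0.002,0.025,0,0,0,1,-0.0078,-0.002,0.025,0,0,0,1,-0.0078,-0.002,0.025,0,0,0,1,-0.0078,-0.002,0.025,0,0,0]

```text
time_s: 15.87
position: [0.5425, -0.165, 0.1044]
tool_rot: [[0.064, 0.998, 0.001], [0.998, -0.064, 0.002], [0.002, 0.001, -1.0]]
ft_force: [-0.2, -0.1, -4.0]
grip_width: 0.059
gripper_force: 69.0
```

Emit:
arm_command:
  commands: [1,0,0,0.004,0,0,0,1,0,0,0.008,0,0,0,1,0,0,0.012,0,0,0,1,0,0,0.016,0,0,0,1,0,0,0.016,0,0,0]

```text
time_s: 16.28
position: [0.5427, -0.1657, 0.0964]
tool_rot: [[0.064, 0.998, 0.001], [0.998, -0.064, 0.0], [0.0, 0.001, -1.0]]
ft_force: [0.5, -3.9, -3.9]
grip_width: 0.0589
gripper_force: 69.2
```

Emit:
arm_command:
  commands: [1,-0.002,0,0,0,0,0,1,-0.002,0,0.003,0,0,0,1,-0.002,0,0.006,0,0,0,1,-0.002,0,0.006,0,0,0]

```text
time_s: 16.62
position: [0.5425, -0.1663, 0.0931]
tool_rot: [[0.065, 0.998, 0.001], [0.998, -0.065, 0.001], [0.001, 0.001, -1.0]]
ft_force: [2.0, -3.6, -5.2]
grip_width: 0.0586
gripper_force: 69.0
```

Emit:
arm_command:
  commands: [1,-0.0016,0.0006,0,0,0,0,1,-0.0016,0.0006,0.005,0,0,0,1,-0.0016,0.0006,0.01,0,0,0,1,-0.0016,0.0006,0.01,0,0,0,1,-0.0016,0.0006,0.01,0,0,0]

```text
time_s: 17.03
position: [0.5425, -0.1666, 0.088]
tool_rot: [[0.064, 0.998, -0.0], [0.998, -0.064, 0.002], [0.002, -0.0, -1.0]]
ft_force: [0.9, -0.1, -4.4]
grip_width: 0.0587
gripper_force: 69.0
```

The plate is on both pins with its face about 25 mm above the seat and little side force. Now I lower it to the balls and press.

Emit:
arm_command:
  commands: [1,0,0,0.004,0,0,0,1,0,0,0.008,0,0,0,1,0,0,0.012,0,0,0,1,0,0,0.014,0,0,0,1,0,0,0.016,0,0,0,1,0,0,0.018,0,0,0,1,0,0,0.018,0,0,0]
  newtons: 90

```text
time_s: 17.62
position: [0.543, -0.1671, 0.0805]
tool_rot: [[0.065, 0.998, 0.002], [0.998, -0.065, 0.001], [0.001, 0.002, -1.0]]
ft_force: [-1.7, -0.6, 4.8]
grip_width: 0.0577
gripper_force: 103.9
```

Emit:
arm_command:
  commands: [1,0,0,0.004,0,0,0,1,0,0,0.008,0,0,0,1,0,0,0.012,0,0,0,1,0,0,0.016,0,0,0,1,0,0,0.02,0,0,0,1,0,0,0.024,0,0,0,1,0,0,0.024,0,0,0]

```text
time_s: 18.2
position: [0.5422, -0.1666, 0.0658]
tool_rot: [[0.065, 0.998, -0.001], [0.998, -0.065, 0.003], [0.003, -0.001, -1.0]]
ft_force: [3.0, -3.5, -16.1]
grip_width: 0.0577
gripper_force: 101.2
```

Emit:
arm_command:
  commands: [1,0,0,0.003,0,0,0,1,0,0,0.006,0,0,0,1,0,0,0.009,0,0,0,1,0,0,0.009,0,0,0]

```text
time_s: 18.53
position: [0.5424, -0.1666, 0.0635]
tool_rot: [[0.064, 0.998, 0.0], [0.998, -0.064, 0.002], [0.002, 0.0, -1.0]]
ft_force: [-3.2, 0.3, 2.0]
grip_width: 0.0577
gripper_force: 103.1
```

Emit:
arm_command:
  commands: [1,0,0,0.003,0,0,0,1,0,0,0.006,0,0,0,1,0,0,0.006,0,0,0]

```text
time_s: 18.78
position: [0.5424, -0.1666, 0.0634]
tool_rot: [[0.064, 0.998, 0.002], [0.998, -0.064, 0.001], [0.001, 0.002, -1.0]]
ft_force: [-12.1, 4.2, 30.1]
grip_width: 0.0579
gripper_force: 106.6
```

It now presses solidly at z=.0634 with about 34 N, so it is seated. I'll relieve the force, release and retreat.

Emit:
arm_command:
  commands: [1,0,0,-0.003,0,0,0,1,0,0,-0.004,0,0,0,-1,0,0,-0.004,0,0,0,-1,0,0,-0.004,0,0,0,-1,0,0,-0.004,0,0,0,-1,0,0,-0.004,0,0,0,-1,0,0,-0.004,0,0,0,-1,0,0,-0.06,0,0,0,-1,0,0,-0.14,0,0,0,-1,0,0,-0.22,0,0,0,-1,0,0,-0.3,0,0,0,-1,0,0,-0.4,0,0,0]

```text
time_s: 19.78
position: [0.5421, -0.1668, 0.2533]
tool_rot: [[0.064, 0.998, 0.0], [0.998, -0.064, 0.002], [0.002, -0.0, -1.0]]
ft_force: [0.8, -0.6, 0.9]
grip_width: 0.0851
gripper_force: 0.0
```

```bash
python3 - <<'E'
from h import *
d=cam('side');im=d['image'][170:250,215:295,::-1];cv2.imwrite('pics/end.png',cv2.resize(im,None,fx=7,fy=7,interpolation=2))
s=env.observe();print(s['position'],s['time_s'],s['ft_force'])
E
```

```text
[ 0.54427674 -0.16791929  0.26214648] 19.8333 [ 0.70361998 -0.33765328  6.83897289]
```

View pics/end.png

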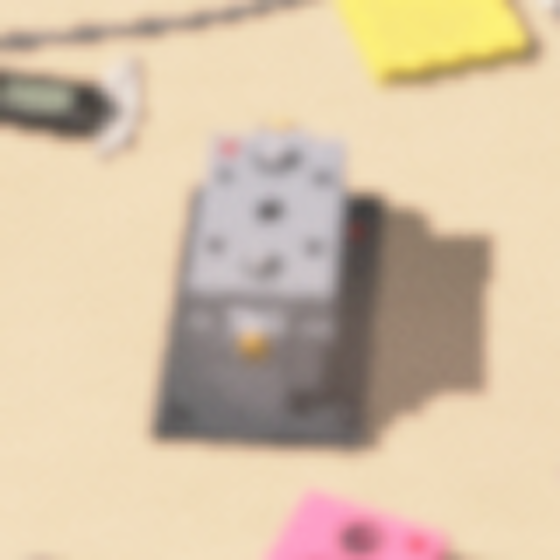

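The mould is closed: the pin tips show in both holes, the red dot is at the two-dot end, and the plate lies level between the posts. I'll hand it in.

```bash
python3 -c "
from rig import env
print(env.close_job())"
```

```text
the job is handed in; nothing more can be done
None
```

The mould top is turned over, on both guide pins with big hole to big pin, and pressed home. It stopped solid at seat height under about 34 N and the gripper is clear. I handed the job in at about 20 s; no verdict came back. The arm never went near the grease tube, tweezers or finished ring.

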